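# Pin a lamp column in the painting cradle

## Robot

A 6-joint arm with a two-finger parallel gripper is mounted at the origin on the work surface. World frame = base frame: x ahead of the robot, y to its left, z up, the work surface at z = 0. Lengths are in m, angles in rad, forces in N, time in s.
With the tool pointing down it reaches from about 0.3 to 0.775 m from the base axis. Payload 14.6 kg.
Tool frame: the origin (TCP) lies at the very end of the fingers, on their centre line; the grasp point (between the pads) lies 19 mm behind it (bot.grip_depth is the distance from the TCP to the grasp point, in m); z points along the fingers, y is the line along which they close (so a half turn about z gives the same grasp; the last joint's range is limited). The gripper opens to 94 mm and grips with 3 to 60 N. Pads are 16 mm wide; open, the fingers measure 119 mm over their backs; the gripper's body (75 mm by 177 mm) begins 78 mm behind the grasp point.
Start: joints at [1.062, 0.3, 1.521, -0, 1.321, -0.067], TCP at [0.235, 0.497, 0.205] pointing down, gripper open.
Joint ranges: [-3.03, 3.03], [-0.79, 2.21], [0.23, 2.52], [-1.04, 4.18], [0, 3.07], [-2.55, 2.55]. Speed limits (rad/s): [2.22, 2.22, 2.57, 3.14, 3.14, 3.14].

## Interface

Orientations are given as a unit quaternion [x, y, z, w].
In Python, from workcell import bot gives the robot as it stands.
- The arm moves only by the shell command python3 -m crank 'ROWS' [FORCE]. ROWS is JSON, a list of rows, each a list of 7 numbers: the closure, from -1 (fully open) to 1 (shut), then the shift along the tool's x, y, z in cm, then the turn, a rotation vector about the tool's x, y, z in rad. In form: [[grip, dx, dy, dz, wx, wy, wz], ...]. A call has 1 to 12 rows; each row is the pose to reach, as a shift and turn from the pose commanded when the call began, along the tool's axes at that moment; what a row does not reach only later rows make up. A row lasts 1/10 s, in which the tool goes at most 50 mm and 8.59 degrees, less where a joint would pass 70% of its speed; a pose out of reach is approached as far as the arm can. A call with a gripper value outside its range is refused whole. The fingers move at their own pace and stop on an object; FORCE is the grip in N (left out, the last holds). Time passes only in rows, so rows that repeat a pose let the fingers close. It gives the time, the measured TCP pose, the force, the opening and the grip force at its end, in the units of the state.
- bot.sense(): the state, without advancing time (a new reading comes with each control period).
- bot.grab_frame(name): name is "scene" or "top"; returns (picture, depth): 420x560x3 uint8, red, green, blue; 420x560 float32, m along the optical axis (not along the pixel's ray), 0 where there is no reading.
- bot.camera_info(name): a dict with "intrinsics" (3x3 intrinsics, pixels), "origin" and "rotation" of the camera in the world. Camera axes: x right, y down, z forward; pixel columns grow to the right and rows downward; lengths in m; the calibration is good to about 2 mm. A picture is of the moment at which its call begins. camera_info takes no time and is no camera call.
- bot.close_job(): hands the job in; it is judged then, once.
The state is a dict: "t": time; "joint_positions": joint angles; "joint_vel": joint speeds; "tau": joint torques, N m; "eef_pos": TCP position; "orientation": TCP orientation; "force": force on the tool from outside, world axes, zero at the start; "wrist_torque": the same for the moment, N m; "grip_width": opening from 0.0 (shut) to 1.0 (fully open); "grip_force": force on a finger pad.
Only numpy, scipy, OpenCV 4.12 (cv2) and the standard library are available. Lean on these libraries where they do the work, as an engineer would, in place of code of your own. Each camera call takes 0.05 s, during which the arm holds its last target. There are 200 camera calls.

## Task

Roll the white pottery lamp column along the felt bed of the painting cradle, without lifting it or letting it run past, until it lies still and untouched with its axis on the black centre line. Then push the sprung T-handle in so that the pin enters the column's bored end and, holding it in, slide the steel keeper plate fully across, so that the pin stays in when you let go. Leave the cups, the paint pot and the brush where they are.

Things in the scene. Friction and masses are not known exactly. Their poses are not given: they have to be found in the camera images.
- cradle: painting cradle, fixed to the bench: plywood board, grey felt bed (102 mm wide, y -255 to +95 mm, felt 18 mm over the bench) between wooden side and end strips (tops 28 mm over the bench). Origin on the bench under the middle of the centre line. x: along the line, from T-handle to free side; y: along the bed, from the column's start to the line and past it
- tube: lamp column: white cylinder lying on the felt, 70 mm in diameter, 100 mm long, plus a 46 mm collar 20 mm long at each end; about 0.4 kg. Origin mid-axis, 53 mm over the bench; x along its axis, y and z turn as it rolls. The side strips guide it with 1 mm play. It starts 110 to 190 mm short of the line. Let go at 50 mm/s it rolls on by 5 to 10 mm, at 20 mm/s by 1 to 2 mm
- mark (a point): the point over the centre line where the column's middle must come to lie: 53 mm over the bench, level with the column's axis and in line with the pin; axes as the cradle's
- tube_bore (a point): centre of the mouth of the column's bore at the end facing the pin; the bore is 28 mm wide and 20 mm deep
- plunger (a joint): how far the pin is pushed in, in m: 0 out (its start), 0.024 at its stop. It moves in the cradle's +x; the spring pushes back with 4 N at 0 and 13 N at the stop. From 0.017 on the keeper can pass; short of that the pin's thick sleeve blocks it. Trapped by the keeper it rests at about 0.0165
- pin_tip (a point): tip of the steel pin, which slides in an aluminium bearing block (x -85 to -135 mm of the cradle, 74 mm wide, 69 mm high). The pin is 13 mm thick, its nose tapered to 6 mm; out, the tip stands at x = -77 mm of the cradle, about 7 mm short of the column's end
- t_handle (a point): middle of the rear face of the black T-handle on the pin's outer end, where it is pushed: 53 mm over the bench, with the pin out at x = -193 mm of the cradle. A round bar 14 mm thick, 64 mm long along the cradle's y, free above and 31 mm clear of the board below
- keeper (a joint): how far the keeper plate is slid across, in m: 0 to 0.003 open (its start), 0.022 fully across. It slides in the cradle's +y with about 2 N and stays where it is left. Across, its slot straddles the pin's thin rod behind the sleeve and stops the pin from springing back
- keeper_tab (a point): rear part of the -y face of the keeper's thumb tab, pushed towards the cradle's +y. The tab is 4 mm thick, 65 to 88 mm over the bench, above the T-handle, and reaches back to x = -195 mm of the cradle: with the pin in it overhangs the handle's rear face by 20 mm, so fingers holding the handle in by its -y arm can slide along it and push the tab across
- cup_a: a white cup with a handle on the drilled board, 84 mm wide, 62 mm high; origin at the underside
- cup_b: a second, equal cup on the drilled board; origin at the underside
- paint_pot: an earthenware paint mug, 72 mm wide, 78 mm high; origin at the underside
- brush: a paint brush 200 mm long lying on the bench; origin near its middle
Mind the look-alikes: they are no part of the job. What is shaped like the tube but purple or turquoise is not meant.

How it is judged:
On the way, in this order (a step that is already met when the one before it is completed fails the run):
1. the column lies still and untouched on the bed with its axis over the centre line (5 mm) (y of tube in the frame of cradle between -0.005 and 0.005 m and angle between the x axis of tube and the x axis of cradle, either way round below 0.06 rad and linear speed of tube below 0.01 m/s and contact force between tube and the arm below 0.1 N and contact force between tube and the fingers below 0.1 N), for 0.3 s.
2. the pin is pushed into the column's bore (value of joint plunger above 0.0145 m and x of pin_tip in the frame of tube above -0.066 m), for 0.1 s.
3. the keeper is slid across behind the pin's sleeve (value of joint keeper above 0.016 m and value of joint plunger above 0.0145 m), for 0.1 s.
At the end, for the whole second after the job is handed in: the column lies at rest on the felt within 8 mm of the centre line, the pin stands at least 4 mm inside its bore (pushed in by more than 14.5 mm), held there by the keeper, which is at least 16 mm across (all of step 3 and y of tube in the frame of cradle between -0.008 and 0.008 m and x of pin_tip in the frame of tube above -0.066 m and z of tube in the frame of cradle below 0.058 m and linear speed of tube below 0.01 m/s); the robot touches nothing.
It fails at once if the column has run past the centre line by more than 12 mm (y of tube in the frame of cradle above 0.012 m).
It fails at once if the column is lifted off the bed (z of tube in the frame of cradle above 0.063 m).
It fails at once if a cup, the paint pot or the brush is displaced by more than 20 mm (distance of any of cup_a, cup_b, paint_pot, brush from where it was at the start of the episode above 0.02 m).
It also fails if it takes over 67 s, if anything falls off the work surface, if the arm or the gripper's body presses on something with over 40 N, if the wrist force passes 120 N, or if a joint passes its speed limit or range.

## Working session

There is one attempt and no reset: what is moved stays moved. The work goes in short steps, Python scripts to look and compute and a shell command to move; the robot and the scene stay as the last step left them, time stands still between calls to the robot, and variables do not carry over. Pictures are saved under pics/ and viewed, at most 10 in all, crops included, and the job is handed in when it is done.

```bash
mkdir -p pics; cat > h.py <<'E'
import numpy as np, cv2
from workcell import bot
def snap(n,f):
    p,d=bot.grab_frame(n); cv2.imwrite(f'pics/{f}.png',p[:,:,::-1]); np.save(f'pics/{f}.npy',d); return p,d
def w(n,u,v,d):
    c=bot.camera_info(n);K=np.array(c['intrinsics'])
    return np.array(c['origin'])+np.array(c['rotation'])@(np.linalg.inv(K)@[u,v,1]*d)
def ray(n,u,v,z):
    o=w(n,u,v,0);r=w(n,u,v,1)-o; return o+r*(z-o[2])/r[2]
E
python3 -c "
from h import *
snap('scene','s0');snap('top','t0')
for n in('scene','top'):
  c=bot.camera_info(n);print(c)
print(bot.sense())"
```

```text
{'intrinsics': array([[382.97957794,   0.        , 280.04797582],
       [  0.        , 382.97957794, 210.27535361],
       [  0.        ,   0.        ,   1.        ]]), 'origin': array([ 1.10058258, -0.20353889,  0.93214126]), 'rotation': array([ 0.77034613,  0.55340912, -0.1840182 , -0.2577644 ])}
{'intrinsics': array([[448.24782286,   0.        , 281.96549213],
       [  0.        , 448.24782286, 214.3871559 ],
       [  0.        ,   0.        ,   1.        ]]), 'origin': array([0.42456626, 0.03542772, 1.35366565]), 'rotation': array([-0.70103174,  0.71207155, -0.02902448,  0.0258105 ])}
{'t': 0.1, 'joint_positions': array([ 1.06240856e+00,  3.00426429e-01,  1.52151971e+00,  2.47335921e-05,
        1.32068743e+00, -6.65984466e-02]), 'joint_vel': array([ 0.00188733, -0.00018175, -0.00164381, -0.00065914, -0.00139486,
       -0.0022475 ]), 'tau': array([ 1.45116468e-03, -5.32649839e+01, -3.53285229e+01,  7.09751202e-02,
        2.35537381e-02, -7.11830330e-05]), 'eef_pos': array([0.23503914, 0.49699151, 0.20493679]), 'orientation': array([ 2.19105593e-01,  9.75701014e-01, -4.95703477e-04, -1.59065090e-04]), 'force': array([-0.12912525, -0.8976518 , -0.14328952]), 'wrist_torque': array([ 0.05407269, -0.04189608,  0.00873419]), 'grip_force': 0.0, 'grip_width': 0.9986729366469667}
```

View pics/s0.png

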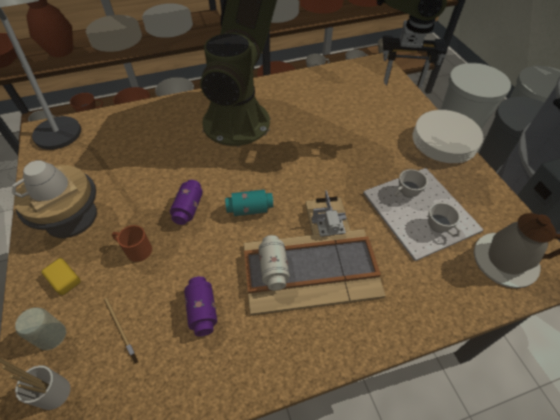

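View pics/t0.png

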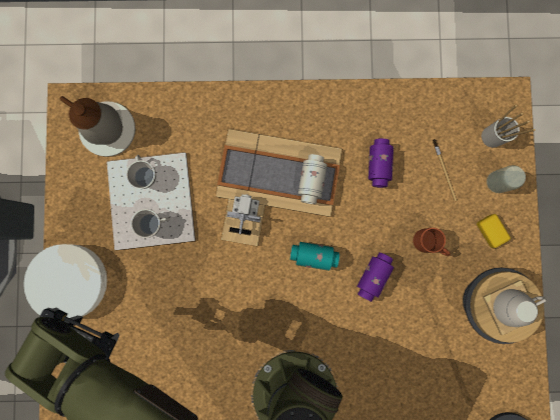

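The white column lies on the felt at top pixel (313,178). The purple ones at (380,163) and (376,277) and the turquoise one at (315,256) are look-alikes, wrong in colour and off the bed. The centre line is near (253,172) and the handle near (240,231). I'll confirm in an enlarged crop.

```bash
sed -i "s/np.array(c\['rotation'\])@/R.from_quat(c['rotation']).as_matrix()@/;1a from scipy.spatial.transform import Rotation as R" h.py
python3 -c "
from h import *
i=cv2.imread('pics/t0.png')[120:255,200:350]
cv2.imwrite('pics/c0.png',cv2.resize(i,None,fx=5,fy=4.4,interpolation=cv2.INTER_CUBIC) if 0 else cv2.resize(i,None,fx=4.4,fy=4.4,interpolation=cv2.INTER_CUBIC))"
```

```text
(no output)
```

View pics/c0.png

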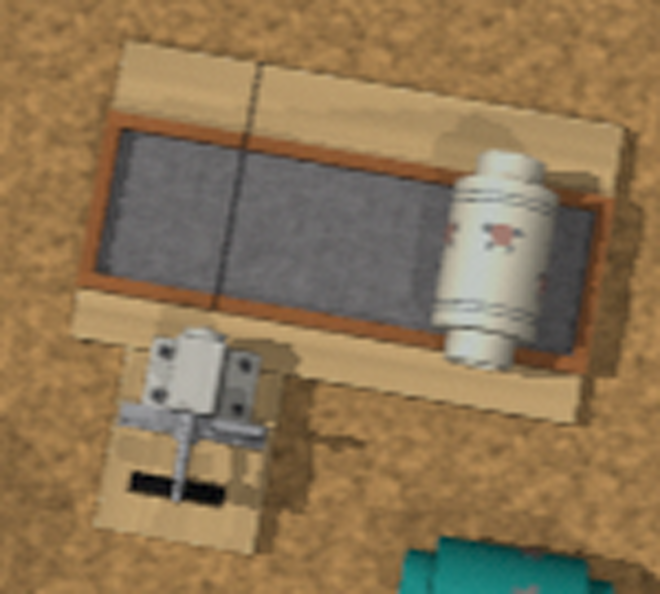

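The crop confirms this: the centre line runs from crop (246,150) to (217,297), the handle bar is at (178,487), and the tab plate is at about (180,455). The column spans crop x 435–555.

```bash
cat > m.py <<'E'
from h import *
f=lambda x,y,z: ray('top',200+(x+.5)/4.4-.5,120+(y+.5)/4.4-.5,z)[:2]
print('line on board',f(259,65,.01),f(215,308,.028),'felt',f(246,150,.018),f(217,297,.018))
# outer corners of strips, 28mm: centre in x; long edges give direction
A,B,C,D=[f(*p,.028) for p in((110,115),(612,200),(583,368),(80,285))]
print(A,B,C,D)
ey=((A-B)+(D-C));ey/=np.linalg.norm(ey);ex=np.array([ey[1],-ey[0]])
print('yaw from strips',np.degrees(np.arctan2(ex[1],ex[0])))
d=f(259,65,.015)-f(215,308,.028);print('yaw line',np.degrees(np.arctan2(d[1],d[0])))
print('len',np.linalg.norm(A-B),np.linalg.norm(A-D))
mid=(A+B+C+D)/4  # cradle x=0,y=-.08
print('origin via strips',mid+.08*ey,'line felt mid',(f(246,150,.018)+f(217,297,.018))/2)
print('handle',f(178,487,.06),f(130,484,.057),f(225,495,.057))
dep=np.load('pics/t0.npy')
v,u=np.mgrid[150:210,290:340]
P=np.array([w('top',a,b,dep[b,a]) for a,b in zip(u.ravel(),v.ravel())]);P=P[P[:,2]>.06]
o=mid+.08*ey
print('depth tube mean',P[:,:2].mean(0),P[:,2].max(),'cradle xy',(P[:,:2].mean(0)-o)@np.c_[ex,ey])
v,u=np.mgrid[190:236,222:264]
P=np.array([w('top',a,b,dep[b,a]) for a,b in zip(u.ravel(),v.ravel())]);
Q=np.c_[(P[:,:2]-o)@np.c_[ex,ey],P[:,2]]
for lo,hi in((.045,.062),(.062,.075),(.075,.095)):
  S=Q[(Q[:,2]>lo)&(Q[:,2]<hi)];print(lo,len(S),S.min(0).round(3),S.max(0).round(3),S.mean(0).round(3))
E
python3 m.py
```

```text
line on board [0.77463389 0.09622388] [0.60309223 0.12714338] felt [0.71334747 0.10547662] [0.61197822 0.12639568]
[0.73676347 0.19739547] [ 0.67298813 -0.14358155] [ 0.55845713 -0.1210364 ] [0.62017864 0.21838806]
yaw from strips -10.45048358797677
yaw line -10.367771194094335
len 0.3468899340758502 0.118459749350798
origin via strips [0.6616077  0.11646436] line felt mid [0.66266285 0.11593615]
handle [0.4808967  0.15036735] [0.4834924  0.18215652] [0.47528615 0.11980388]Traceback (most recent call last):
  File "m.py", line 16, in <module>
    P=np.array([w('top',a,b,dep[b,a]) for a,b in zip(u.ravel(),v.ravel())]);P=P[P[:,2]>.06]
                ~^^^^^^^^^^^^^^^^^^^^
  File "h.py", line 7, in w
    c=bot.camera_info(n);K=np.array(c['intrinsics'])
ValueError: time passes only in moves, steps and waits
```

```bash
sed -i "s/c=bot.camera_info(n);K/c=CI[n];K/;/^def snap/i CI={n:bot.camera_info(n) for n in ('scene','top')}" h.py; python3 m.py | tail -4
```

```text
depth tube mean [ 0.62300137 -0.057023  ] 1.353665648735936 cradle xy [-0.00649781 -0.1776122 ]
0.045 132 [-0.192 -0.047  0.045] [-0.077  0.034  0.062] [-0.169  0.001  0.058]
0.062 242 [-0.191 -0.045  0.062] [-0.08   0.02   0.075] [-0.116 -0.001  0.069]
0.075 52 [-0.193 -0.045  0.076] [-0.096  0.015  0.092] [-0.155 -0.006  0.083]
```

```bash
cat > c.py <<'E'
from h import *
yaw=np.radians(-10.4);o=np.array([.662,.1163])
ex=np.array([np.cos(yaw),np.sin(yaw)]);ey=np.array([-ex[1],ex[0]]);E=np.c_[ex,ey]
def cloud(dep,u0,u1,v0,v1):
  v,u=np.mgrid[v0:v1,u0:u1];u=u.ravel();v=v.ravel();z=dep[v,u]
  c=CI['top'];K=np.array(c['intrinsics'])
  P=(np.linalg.inv(K)@np.c_[u,v,np.ones(len(u))].T*z).T@R.from_quat(c['rotation']).as_matrix().T+c['origin']
  P=P[z>0];return np.c_[(P[:,:2]-o)@E,P[:,2]]
def tube(dep,u0=225):
  Q=cloud(dep,u0,345,140,215);Q=Q[(abs(Q[:,0])<.045)&(Q[:,2]>.03)&(Q[:,2]<.11)]
  T=Q[Q[:,2]>.065]
  A=np.c_[T[:,1],T[:,2],np.ones(len(T))];s=np.linalg.lstsq(A,(T[:,1:]**2).sum(1),rcond=None)[0]
  y,z=s[0]/2,s[1]/2;return len(T),'fit y,z,r',y,z,np.sqrt(s[2]+y*y+z*z),'mean',T[:,1].mean(),'top',T[:,2].max()
def tool():
  s=bot.sense();p=s['eef_pos'];M=R.from_quat(s['orientation']).as_matrix()
  print('t',s['t'],'tcp cradle',((p[:2]-o)@E).round(4),p[2].round(4),'tool x ang err deg',np.degrees(np.arctan2(*(E.T@M[:2,1])[[0,1]])).round(2),'F',(E.T@s['force'][:2]).round(1),s['force'][2].round(1),'g',s['grip_width'])
if __name__=='__main__':
  d=np.load('pics/t0.npy');print(tube(d))
  Q=cloud(d,222,266,190,238)
  S=Q[(Q[:,2]>.072)&(Q[:,0]<-.145)];print('tab',len(S),S.min(0),S.max(0),S.mean(0));print(S.round(3)[:40])
  S=Q[(Q[:,2]>.045)&(Q[:,2]<.066)&(Q[:,0]<-.17)];print('handle',len(S),S.min(0),S.max(0),S.mean(0))
  tool();s=bot.sense();M=R.from_quat(s['orientation']).as_matrix()
  t=np.array([*(o+E@[0,tube(d)[2]]),.15]);print('tool shift cm',100*M.T@(t-s['eef_pos']))
E
python3 c.py
```

```text
(709, 'fit y,z,r', np.float64(-0.17905805903473693), np.float64(0.05787710283567109), np.float64(0.03183992870210007), 'mean', np.float64(-0.17832788050357853), 'top', np.float64(0.09416192150113867))
tab 30 [-0.19298648 -0.00263739  0.07654019] [-0.14602684  0.00149175  0.09190907] [-0.17011647 -0.00081178  0.08626544]
[[-0.147 -0.001  0.092]
 [-0.146 -0.003  0.078]
 [-0.15  -0.001  0.089]
 [-0.153  0.001  0.09 ]
 [-0.153 -0.002  0.088]
 [-0.156  0.001  0.088]
 [-0.155 -0.002  0.086]
 [-0.159 -0.     0.09 ]
 [-0.158 -0.002  0.083]
 [-0.161 -0.     0.084]
 [-0.161 -0.002  0.078]
 [-0.164 -0.001  0.088]
 [-0.167  0.001  0.087]
 [-0.167 -0.001  0.089]
 [-0.17   0.001  0.091]
 [-0.17  -0.002  0.086]
 [-0.173  0.     0.09 ]
 [-0.173 -0.002  0.086]
 [-0.176  0.     0.084]
 [-0.175 -0.002  0.082]
 [-0.179 -0.     0.086]
 [-0.181 -0.001  0.086]
 [-0.185  0.001  0.086]
 [-0.184 -0.002  0.092]
 [-0.187  0.001  0.088]
 [-0.187 -0.002  0.087]
 [-0.19   0.     0.088]
 [-0.19  -0.002  0.083]
 [-0.193  0.     0.085]
 [-0.192 -0.002  0.077]]
handle 99 [-0.19281027 -0.02852641  0.04955243] [-0.17244523  0.03439888  0.06497154] [-0.18569317  0.00297634  0.05855534]
t 0.1 tcp cradle [-0.4887  0.2974] 0.2049 tool x ang err deg 14.91 F [ 0.  -0.9] -0.1 g 0.9986729366469667
tool shift cm [-59.4822224  -33.45566703   5.52283378]
```

```bash
python3 -m crank '[[-1,-59.5,-33.5,0,0,0,-0.26],[-1,-59.5,-33.5,0,0,0,-0.26],[-1,-59.5,-33.5,0,0,0,-0.26],[-1,-59.5,-33.5,0,0,0,-0.26],[-1,-59.5,-33.5,0,0,0,-0.26],[-1,-59.5,-33.5,0,0,0,-0.26],[-1,-59.5,-33.5,0,0,0,-0.26],[-1,-59.5,-33.5,0,0,0,-0.26],[-1,-59.5,-33.5,0,0,0,-0.26],[-1,-59.5,-33.5,0,0,0,-0.26],[-1,-59.5,-33.5,0,0,0,-0.26],[-1,-59.5,-33.5,0,0,0,-0.26]]'; python3 -c "from c import *;tool()"
```

```text
t: 1.3
eef_pos: [0.5808, 0.0083, 0.2052]
orientation: [0.091, 0.996, 0.0, -0.0]
force: [0.3, 1.2, 0.7]
grip_width: 0.999
grip_force: 0.0
t 1.3 tcp cradle [-0.0604 -0.1209] 0.2052 tool x ang err deg 0.02 F [0.1 1.2] 0.7 g 0.9988921132029467
```

```bash
python3 -m crank '[[-1,-6,-5.7,0,0,0,0],[-1,-6,-5.7,0,0,0,0],[-1,-6,-5.7,0,0,0,0],[-1,-6,-5.7,0,0,0,0],[-1,-6,-5.7,0,0,0,0]]'; python3 -c "from c import *;tool()"
```

```text
t: 1.8
eef_pos: [0.6283, -0.0557, 0.2054]
orientation: [0.09, 0.996, 0.0, -0.0]
force: [-0.1, 0.7, -0.1]
grip_width: 0.999
grip_force: 0.0
t 1.8 tcp cradle [-0.0021 -0.1753] 0.2054 tool x ang err deg -0.03 F [-0.2  0.7] -0.1 g 0.9987384349975443
```

```bash
python3 -m crank '[[-1,0,-0.3,4,0,0,0],[-1,0,-0.3,8,0,0,0],[-1,0,-0.3,11,0,0,0],[-1,0,-0.3,14,0,0,0],[-1,0,-0.3,16.3,0,0,0],[-1,0,-0.3,16.3,0,0,0],[-0.7,0,-0.3,16.3,0,0,0],[-0.7,0,-0.3,16.3,0,0,0],[-0.7,0,-0.3,16.3,0,0,0]]'; python3 -c "
from c import *;tool();p,d=snap('top','t1');print(tube(d));snap('scene','s1')"
```

```text
t: 2.7
eef_pos: [0.6289, -0.0595, 0.0441]
orientation: [0.091, 0.996, -0.0, 0.001]
force: [-0.1, 0.5, 0.1]
grip_width: 0.854
grip_force: 0.0
t 2.7 tcp cradle [-0.0009 -0.1789] 0.0441 tool x ang err deg 0.0 F [-0.2  0.5] 0.1 g 0.8539681325392154c.py:13: RuntimeWarning: Mean of empty slice.
  y,z=s[0]/2,s[1]/2;return len(T),'fit y,z,r',y,z,np.sqrt(s[2]+y*y+z*z),'mean',T[:,1].mean(),'top',T[:,2].max()
  ret = ret.dtype.type(ret / rcount)
Traceback (most recent call last):
  File "c.py", line 13, in tube
    y,z=s[0]/2,s[1]/2;return len(T),'fit y,z,r',y,z,np.sqrt(s[2]+y*y+z*z),'mean',T[:,1].mean(),'top',T[:,2].max()
                                                                                                     ~~~~~~~~~~^^
ValueError: zero-size array to reduction operation maximum which has no identity
```

```bash
python3 -m crank '[[-0.7,0,0.2,0,0,0,0],[-0.7,0,0.4,0,0,0,0],[-0.7,0,0.6,0,0,0,0],[-0.7,0,0.8,0,0,0,0],[-0.7,0,1.1,0,0,0,0],[-0.7,0,1.5,0,0,0,0],[-0.7,0,1.9,0,0,0,0],[-0.7,0,2.3,0,0,0,0],[-0.7,0,2.7,0,0,0,0],[-0.7,0,3.1,0,0,0,0],[-0.7,0,3.5,0,0,0,0],[-0.7,0,3.9,0,0,0,0]]'; python3 -c "from c import *;tool()"
python3 -m crank '[[-0.7,0,0.4,0,0,0,0],[-0.7,0,0.8,0,0,0,0],[-0.7,0,1.2,0,0,0,0],[-0.7,0,1.6,0,0,0,0],[-0.7,0,2,0,0,0,0],[-0.7,0,2.4,0,0,0,0],[-0.7,0,2.8,0,0,0,0],[-0.7,0,3.2,0,0,0,0],[-0.7,0,3.6,0,0,0,0],[-0.7,0,4,0,0,0,0],[-0.7,0,4.4,0,0,0,0],[-0.7,0,4.8,0,0,0,0]]'; python3 -c "from c import *;tool()"
python3 -m crank '[[-0.7,0,0.4,0,0,0,0],[-0.7,0,0.8,0,0,0,0],[-0.7,0,1.2,0,0,0,0],[-0.7,0,1.6,0,0,0,0],[-0.7,0,2,0,0,0,0],[-0.7,0,2.4,0,0,0,0],[-0.7,0,2.8,0,0,0,0],[-0.7,0,3.2,0,0,0,0],[-0.7,0,3.6,0,0,0,0],[-0.7,0,4,0,0,0,0],[-0.7,0,4.4,0,0,0,0],[-0.7,0,4.8,0,0,0,0]]'; python3 -c "from c import *;tool()"
```

```text
t: 3.95
eef_pos: [0.6353, -0.0209, 0.0424]
orientation: [0.091, 0.996, -0.0, -0.0]
force: [0.1, 0.4, -0.1]
grip_width: 0.852
grip_force: 0.1
t 3.95 tcp cradle [-0.0015 -0.1398] 0.0424 tool x ang err deg 0.01 F [0.  0.4] -0.1 g 0.852335688121825
t: 5.15
eef_pos: [0.644, 0.0263, 0.0424]
orientation: [0.091, 0.996, -0.0, -0.0]
force: [0.2, 0.1, 0.3]
grip_width: 0.851
grip_force: 0.1
t 5.15 tcp cradle [-0.0015 -0.0918] 0.0424 tool x ang err deg 0.02 F [0.2 0.1] 0.3 g 0.851158201516516
t: 6.35
eef_pos: [0.6527, 0.0735, 0.0424]
orientation: [0.091, 0.996, 0.0, -0.0]
force: [-0.1, -0.1, -0.1]
grip_width: 0.851
grip_force: 0.1
t 6.35 tcp cradle [-0.0014 -0.0438] 0.0424 tool x ang err deg 0.01 F [-0.1 -0.2] -0.1 g 0.8514313830196696
```

```bash
python3 -m crank '[[-0.7,0,0.4,0,0,0,0],[-0.7,0,0.8,0,0,0,0],[-0.7,0,1.1,0,0,0,0],[-0.7,0,1.4,0,0,0,0],[-0.7,0,1.7,0,0,0,0],[-0.7,0,2,0,0,0,0],[-0.7,0,2.2,0,0,0,0],[-0.7,0,2.4,0,0,0,0],[-0.7,0,2.6,0,0,0,0],[-0.7,0,2.8,0,0,0,0],[-0.7,0,3,0,0,0,0],[-0.7,0,3.2,0,0,0,0]]'
python3 -m crank '[[-0.7,0,0.2,0,0,0,0],[-0.7,0,0.4,0,0,0,0],[-0.7,0,0.6,0,0,0,0],[-0.7,0,0.8,0,0,0,0],[-0.7,0,1.0,0,0,0,0],[-0.7,0,1.2,0,0,0,0],[-0.7,0,1.3,0,0,0,0],[-0.7,0,1.4,0,0,0,0],[-0.7,0,1.4,0,0,0,0],[-0.7,0,1.4,0,0,0,0],[-0.7,0,1.4,0,0,0,0],[-0.7,0,1.4,0,0,0,0]]'; python3 -c "
from c import *;tool();snap('scene','s1')"
```

```text
t: 7.55
eef_pos: [0.6585, 0.1048, 0.0425]
orientation: [0.091, 0.996, 0.0, 0.0]
force: [-0.7, 0.3, 0.5]
grip_width: 0.849
grip_force: 0.1
t: 8.75
eef_pos: [0.6609, 0.1183, 0.0425]
orientation: [0.091, 0.996, 0.0, 0.0]
force: [-0.2, -0.1, -0.1]
grip_width: 0.849
grip_force: 0.0
t 8.75 tcp cradle [-0.0014  0.0018] 0.0425 tool x ang err deg 0.02 F [-0.2 -0.1] -0.1 g 0.8487712007929672
```

View pics/s1.png

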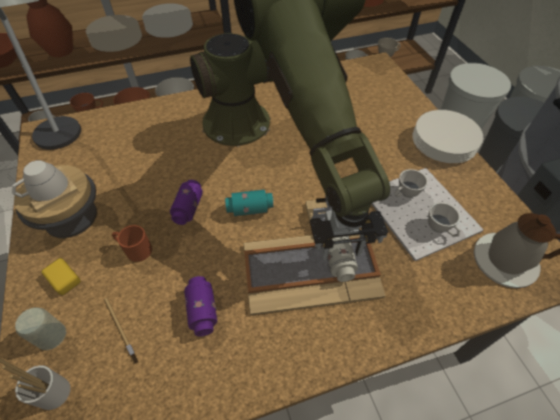

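The column stands at the line under the gripper (345,265). I'll open, lift clear, move back and measure.

```bash
python3 -m crank '[[-1,0,0,0,0,0,0],[-1,0,0,0,0,0,0],[-1,0,0,0,0,0,0],[-1,0,0,-3,0,0,0],[-1,0,0,-7,0,0,0],[-1,0,0,-10,0,0,0],[-1,5,-3,-10,0,0,0],[-1,10,-6,-10,0,0,0],[-1,15,-9,-10,0,0,0],[-1,19,-12,-10,0,0,0],[-1,22,-15,-10,0,0,0],[-1,22,-15,-10,0,0,0]]'; python3 -c "
from c import *;tool();p,d=snap('top','t1');snap('scene','s2')
try: print(tube(d,215))
except Exception as e: print(e)
a=cv2.imread('pics/t1.png')[120:255,200:350];cv2.imwrite('pics/c1.png',cv2.resize(a,None,fx=4.4,fy=4.4,interpolation=cv2.INTER_CUBIC))"
```

```text
t: 10.0
eef_pos: [0.4145, 0.0095, 0.1425]
orientation: [0.091, 0.996, -0.0, -0.0]
force: [0.0, -0.2, 0.3]
grip_width: 1.003
grip_force: 0.0
t 10.0 tcp cradle [-0.2242 -0.1497] 0.1425 tool x ang err deg 0.06 F [ 0.1 -0.1] 0.3 g 1.0027055964430203
(706, 'fit y,z,r', np.float64(-0.001559722384166295), np.float64(0.05809493018943043), np.float64(0.03161891920856924), 'mean', np.float64(-0.003233648169259022), 'top', np.float64(0.09576521941056204))
```

View pics/c1.png

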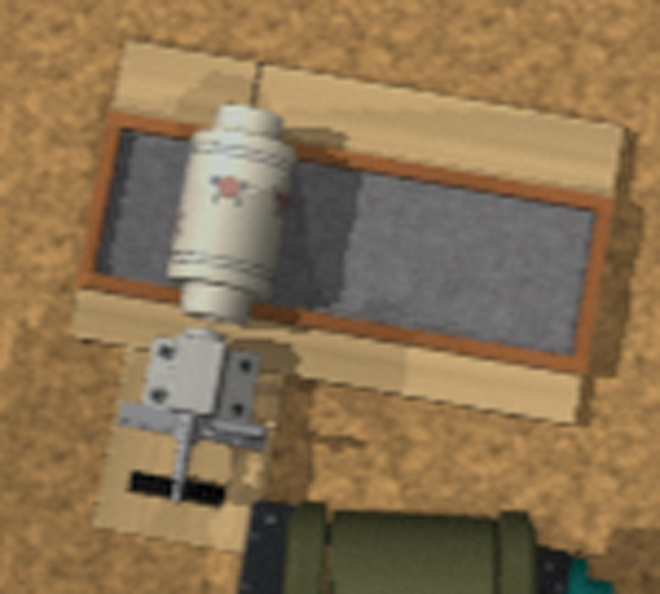

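```bash
python3 -c "
from c import *
f=lambda x,y,z: ((ray('top',200+(x+.5)/4.4-.5,120+(y+.5)/4.4-.5,z)[:2]-o)@E).round(4)
print('tube ends',f(218,300,.053),f(250,118,.053),'body',f(183,205,.053),f(285,215,.053))
print('block nose',f(207,335,.065),'handle ends',f(130,484,.055),f(225,494,.055))
print('line',f(259,68,.015),f(246,150,.018),f(217,297,.018),f(215,306,.028))
print('tab rear',f(178,498,.088),f(186,415,.088),'joint y now')
"
```

```text
tube ends [-0.0573 -0.0033] [ 0.0672 -0.0035] body [0.0017 0.0306] [ 0.0064 -0.0376]
block nose [-0.0828 -0.0013] handle ends [-0.1874  0.0328] [-0.1836 -0.03  ]
line [ 0.1111 -0.0002] [ 0.0525 -0.0014] [-0.051   0.0009] [-0.0586  0.0003]
tab rear [-0.192  -0.0031] [-0.1385  0.001 ] joint y now
```

The column is about 3 mm short, which is within tolerance. I'll make one slow nudge of about 2.5 mm for margin.

```bash
python3 -m crank '[[-1,-5,3,0,0,0,0],[-1,-10,7,0,0,0,0],[-1,-14,11,0,0,0,0],[-1,-18,13.5,0,0,0,0],[-1,-21,14.7,0,0,0,0],[-1,-22,14.7,0,0,0,0],[-1,-22,14.7,0,0,0,0],[-1,-22,14.7,4,0,0,0],[-1,-22,14.7,8,0,0,0],[-1,-22,14.7,10,0,0,0],[-1,-22,14.7,10,0,0,0],[-0.7,-22,14.7,10,0,0,0]]'
python3 -m crank '[[-0.7,0,0,0,0,0,0],[-0.7,0,0,0,0,0,0],[-0.7,0,0,0,0,0,0],[-0.7,0,0.1,0,0,0,0],[-0.7,0,0.2,0,0,0,0],[-0.7,0,0.3,0,0,0,0],[-0.7,0,0.4,0,0,0,0],[-0.7,0,0.5,0,0,0,0],[-0.7,0,0.55,0,0,0,0],[-0.7,0,0.55,0,0,0,0],[-0.7,0,0.55,0,0,0,0]]';python3 -c "from c import *;tool()"
python3 -m crank '[[-1,0,0,0,0,0,0],[-1,0,0,0,0,0,0],[-1,0,0,0,0,0,0],[-1,0,0,-3,0,0,0],[-1,0,0,-7,0,0,0],[-1,0,0,-10,0,0,0],[-1,5,-3,-10,0,0,0],[1,10,-6,-10,0,0,0],[1,15,-9,-10,0,0,0],[1,19,-12,-10,0,0,0],[1,22,-15,-10,0,0,0],[1,22,-15,-10,0,0,0]]';python3 -c "
from c import *;tool();p,d=snap('top','t2')
print(tube(d,215))
a=cv2.imread('pics/t2.png')[120:255,200:350];cv2.imwrite('pics/c2.png',cv2.resize(a,None,fx=4.4,fy=4.4,interpolation=cv2.INTER_CUBIC))"
```

```text
t: 11.3
eef_pos: [0.6606, 0.1157, 0.0434]
orientation: [0.091, 0.996, 0.0, 0.0]
force: [0.7, -0.1, 0.7]
grip_width: 0.95
grip_force: 0.0
t: 12.4
eef_pos: [0.6614, 0.1209, 0.0424]
orientation: [0.091, 0.996, -0.0, -0.0]
force: [0.2, 0.6, 0.1]
grip_width: 0.848
grip_force: 0.0
t 12.4 tcp cradle [-0.0014  0.0044] 0.0424 tool x ang err deg 0.01 F [0.1 0.6] 0.1 g 0.8480018315016834
t: 13.6
eef_pos: [0.4149, 0.012, 0.1425]
orientation: [0.091, 0.996, -0.0, -0.0]
force: [1.4, 0.2, 0.7]
grip_width: 0.611
grip_force: 0.0
t 13.6 tcp cradle [-0.2242 -0.1472] 0.1425 tool x ang err deg 0.06 F [1.3 0.4] 0.7 g 0.6105792360450962
(703, 'fit y,z,r', np.float64(0.0006392252833913535), np.float64(0.057419562462190446), np.float64(0.03216240270175013), 'mean', np.float64(-0.0011336771568333554), 'top', np.float64(0.09414907125258476))
```

View pics/c2.png

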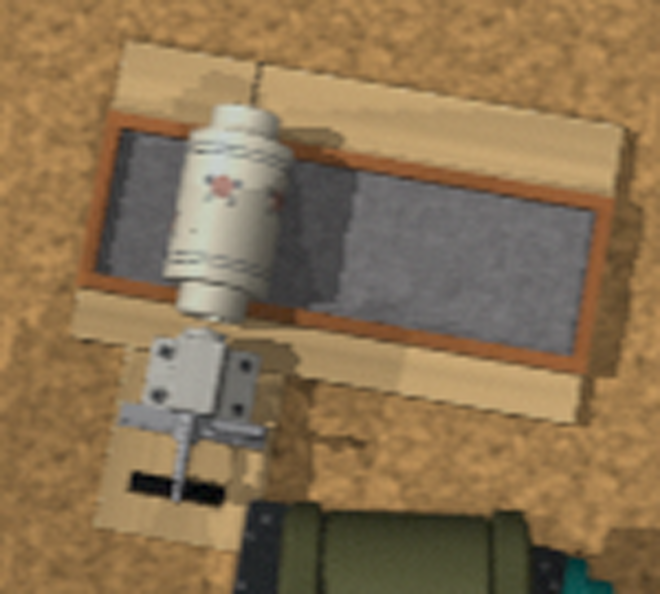

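The column now lies at y ≈ −1 mm on the line. Next I'll bring the closed fingers behind the handle's −y arm.

```bash
python3 -m crank '[[1,-0.9,4,0,0,0,0],[1,-0.9,8,0,0,0,0],[1,-0.9,11,0,0,0,0],[1,-0.9,12.6,0,0,0,0],[1,-0.9,12.6,0,0,0,0],[1,-0.9,12.6,0,0,0,0],[1,-0.9,12.6,4,0,0,0],[1,-0.9,12.6,7,0,0,0],[1,-0.9,12.6,9,0,0,0],[1,-0.9,12.6,10.2,0,0,0],[1,-0.9,12.6,10.2,0,0,0],[1,-0.9,12.6,10.2,0,0,0]]' 20;python3 -c "from c import *;tool();snap('scene','s3')
a=cv2.imread('pics/s3.png')[160:300,250:400];cv2.imwrite('pics/c3.png',cv2.resize(a,None,fx=4,fy=4,interpolation=cv2.INTER_CUBIC))"
```

```text
t: 14.85
eef_pos: [0.45, 0.1352, 0.0413]
orientation: [0.091, 0.996, 0.0, 0.0]
force: [-0.4, 0.2, 1.3]
grip_width: 0.003
grip_force: 0.0
t 14.85 tcp cradle [-0.2119 -0.0197] 0.0413 tool x ang err deg 0.04 F [-0.4  0.1] 1.3 g 0.0027328767196177915
```

View pics/c3.png

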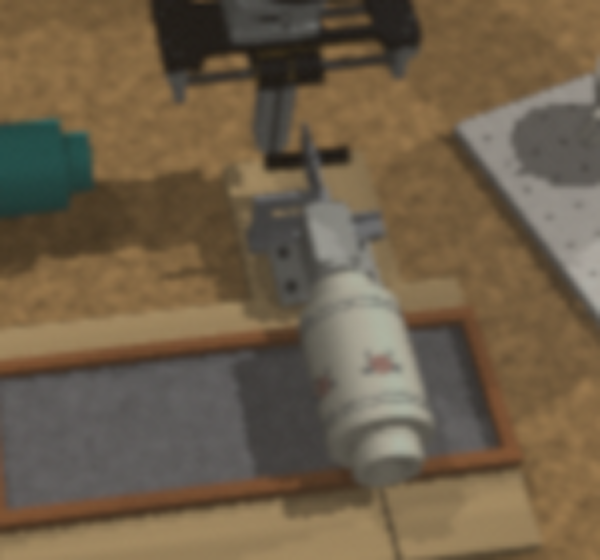

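The closed fingers are at crop (275,120), behind the handle's −y arm (268–350,157) and clear of the tab at (310,150). Pushing in.

```bash
python3 -m crank '[[1,-0.4,0,0,0,0,0],[1,-0.8,0,0,0,0,0],[1,-1.2,0,0,0,0,0],[1,-1.5,0,0,0,0,0],[1,-1.8,0,0,0,0,0],[1,-2.1,0,0,0,0,0],[1,-2.4,0,0,0,0,0],[1,-2.6,0,0,0,0,0],[1,-2.8,0,0,0,0,0],[1,-3.0,0,0,0,0,0],[1,-3.0,0,0,0,0,0]]';python3 -c "from c import *;tool()"
```

```text
t: 16.0
eef_pos: [0.4782, 0.13, 0.0405]
orientation: [0.091, 0.996, -0.0, -0.001]
force: [-10.0, 0.0, 7.3]
grip_width: 0.002
grip_force: 5.3
t 16.0 tcp cradle [-0.1832 -0.0197] 0.0405 tool x ang err deg 0.02 F [-9.8 -1.8] 7.3 g 0.0022651433120641266
```

```bash
python3 -m crank '[[1,-0.2,0,0,0,0,0],[1,-0.4,0,0,0,0,0],[1,-0.6,0,0,0,0,0],[1,-0.6,0,0,0,0,0]]';python3 -c "from c import *;tool();snap('top','t3')
a=cv2.imread('pics/t3.png')[150:260,190:310];cv2.imwrite('pics/c4.png',cv2.resize(a,None,fx=5,fy=5,interpolation=cv2.INTER_CUBIC))"
```

```text
t: 16.4
eef_pos: [0.483, 0.1291, 0.0403]
orientation: [0.091, 0.996, -0.0, -0.003]
force: [-17.8, 3.1, 13.2]
grip_width: 0.003
grip_force: 9.0
t 16.4 tcp cradle [-0.1783 -0.0197] 0.0403 tool x ang err deg 0.01 F [-18.1  -0.1] 13.2 g 0.003490495834301598
```

View pics/c4.png

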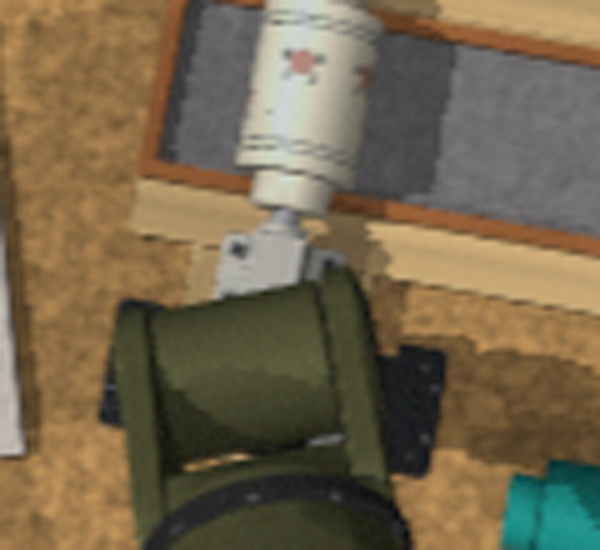

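The pin enters the bore at crop (288,215), and 18 N says it is at its stop. Sliding across now.

```bash
python3 -m crank '[[1,0,0.2,0,0,0,0],[1,0,0.4,0,0,0,0],[1,0,0.6,0,0,0,0],[1,0,0.8,0,0,0,0],[1,0,1.0,0,0,0,0],[1,0,1.2,0,0,0,0]]';python3 -c "from c import *;tool()"
python3 -m crank '[[1,0,0.2,0,0,0,0],[1,0,0.4,0,0,0,0],[1,0,0.6,0,0,0,0],[1,0,0.8,0,0,0,0],[1,0,1.0,0,0,0,0],[1,0,1.2,0,0,0,0]]';python3 -c "from c import *;tool()"
```

```text
t: 17.05
eef_pos: [0.4847, 0.1396, 0.0392]
orientation: [0.091, 0.996, -0.002, -0.003]
force: [-12.5, -7.7, 1.0]
grip_width: 0.006
grip_force: 6.8
t 17.05 tcp cradle [-0.1786 -0.0091] 0.0392 tool x ang err deg 0.02 F [-10.9  -9.9] 1.0 g 0.006096068157080658
t: 17.65
eef_pos: [0.4869, 0.1513, 0.0392]
orientation: [0.091, 0.996, -0.002, -0.003]
force: [-14.4, -8.3, 0.8]
grip_width: 0.002
grip_force: 6.7
t 17.65 tcp cradle [-0.1786  0.0028] 0.0392 tool x ang err deg 0.02 F [-12.6 -10.8] 0.8 g 0.002265472908170583
```

```bash
python3 -m crank '[[1,0,0.2,0,0,0,0],[1,0,0.4,0,0,0,0],[1,0,0.5,0,0,0,0]]';python3 -c "from c import *;tool()"
python3 -m crank '[[1,0,0.2,0,0,0,0],[1,0,0.3,0,0,0,0]]';python3 -c "from c import *;tool()"
```

```text
t: 17.95
eef_pos: [0.4874, 0.1547, 0.0391]
orientation: [0.091, 0.996, -0.003, -0.004]
force: [-17.5, -28.9, 6.9]
grip_width: 0.005
grip_force: 18.0
t 17.95 tcp cradle [-0.1786  0.0063] 0.0391 tool x ang err deg 0.01 F [-12.  -31.5] 6.9 g 0.005118631602089407
t: 18.15
eef_pos: [0.4874, 0.1552, 0.039]
orientation: [0.091, 0.996, -0.005, -0.005]
force: [-21.8, -52.1, 13.3]
grip_width: 0.006
grip_force: 29.5
t 18.15 tcp cradle [-0.1788  0.0068] 0.039 tool x ang err deg 0.04 F [-12.  -55.2] 13.3 g 0.005789467193564707
```

It stopped where predicted. I'll ease off, back away and lift.

```bash
python3 -m crank '[[1,0,-0.3,0,0,0,0],[1,0,-0.7,0,0,0,0],[1,0.5,-1,0,0,0,0],[1,1.0,-1,0,0,0,0],[1,2,-1,0,0,0,0],[1,3.5,-1,0,0,0,0],[1,4,-1,0,0,0,0],[1,4,-1,-5,0,0,0],[1,4,-3,-10,0,0,0],[1,6,-8,-14,0,0,0],[1,8,-13,-14,0,0,0],[1,8,-15,-14,0,0,0]]';python3 -c "from c import *;tool();_,d=snap('top','t4');print(tube(d,215))
a=cv2.imread('pics/t4.png')[120:255,200:350];cv2.imwrite('pics/c5.png',cv2.resize(a,None,fx=4.4,fy=4.4,interpolation=cv2.INTER_CUBIC))"
```

```text
t: 19.35
eef_pos: [0.3841, 0.0261, 0.1819]
orientation: [0.09, 0.996, -0.0, 0.002]
force: [0.8, 0.0, 0.3]
grip_width: 0.01
grip_force: 0.0
t 19.35 tcp cradle [-0.2571 -0.1389] 0.1819 tool x ang err deg -0.04 F [0.8 0.2] 0.3 g 0.010090022334329256
(696, 'fit y,z,r', np.float64(0.00087712994420769), np.float64(0.05822666156484739), np.float64(0.03131328137019113), 'mean', np.float64(-0.0006749956688852381), 'top', np.float64(0.09502649939161789))
```

View pics/c5.png

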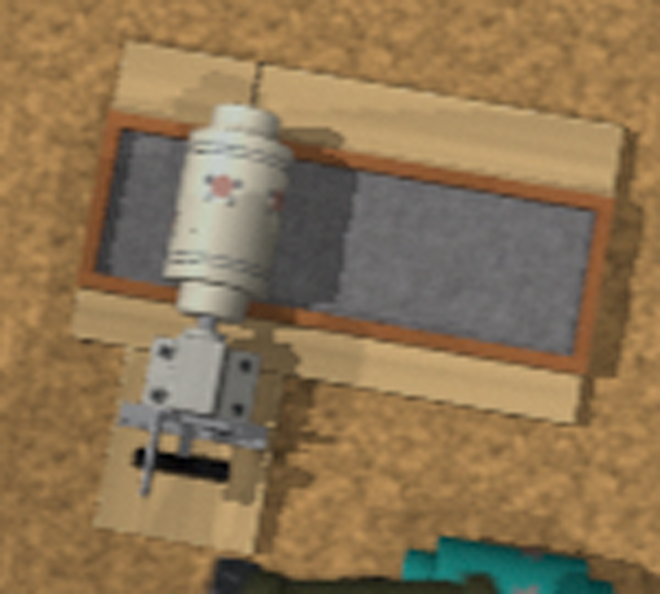

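The tab is across at crop (148,465). The handle has stayed in (y 465, was 487), the pin is in the column's bore, and the arm is clear. Handing in.

```bash
python3 -c "from workcell import bot;print(bot.close_job())"
```

```text
the job is handed in; nothing more can be done
None
```

The job is handed in at about 19 s on the robot's clock: the last picture showed the column about 1 mm from the centre line, the pin in its bore and the keeper fully across, but `close_job` returned no verdict.

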